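Shut the marked air valve under the sliding cover

TASK

Using only your fingertips, push the valve box's wooden cover along its rails onto the closed deck until the valve bay is fully open, then push the handle that carries the round disc fully shut, square across its pipe. Do not lift the cover off its rails, leave the cover parked aside and the plain handle as it is, and do not disturb the other things on the bench.

Things in the scene. Friction and masses are not known exactly. Their poses are not given: they have to be found in the camera images.
- valve_box: fixed grey wooden air-valve box, 172 (x) x 500 (y) mm, rim 75 mm high; origin on the bench under its centre, front (-x) to the robot, +y to the robot's left, turned up to 0.3 rad. Its right part is an open valve bay, its left part a flat closed deck. Rails 10 mm high along both long sides (x beyond +/-77 mm) and 10 mm stops at both ends (y beyond +/-242 mm) guide the cover along y
- bay (a point): centre of the valve bay's mouth, level with the rim. The bay is 136 (box x) x 220 (box y) mm inside (box y -234 to -14 mm), 67 mm deep
- deck (a point): centre of the closed deck's top, level with the rim (75 mm above the bench); the deck spans box y -14 to +242 mm
- cover: loose plywood board, 150 (x) x 232 (y) x 9 mm, about 0.3 kg, lying on the rim over the bay, 2 mm play to each rail; origin at the centre of its underside, axes as the box's. A cleat across its middle, 100 (x) x 14 (y) mm, 18 mm above the board: push its side to slide the board to the box's +y. Board centre can run from box y -126 to +126 mm; the bay is fully open from +102 mm
- marked_handle (a joint): angle of the marked valve's handle, rad: 0 = open (along its pipe, pointing to the box's -x), 1.571 = fully shut against a stop (square to its pipe, pointing to the box's +y). Turns level, clockwise seen from above, about an upright stem; stays where left; about 2 N near its end moves it
- marked_end (a point): on the marked handle, 47 mm from its stem axis, mid-thickness, 63 mm above the bench. Flat steel lever 14 mm wide, 8 mm thick, reaching 60 mm from the stem; a round steel disc 28 mm across is fixed on top here, standing 3 mm proud. Beside the lever the bay is free down to 45 mm above the bench. It is in either of the bay's two places
- marked_pivot (a point): on the marked valve's upright stem axis, 63 mm above the bench. The two stems stand 95 mm apart along the box's y, at box x +30 mm, y -177 and -82 mm
- plain_handle (a joint): angle of the plain valve's handle, rad, same meaning: 0 = open, 1.571 = shut; to be left as it is
- plain_end (a point): on the plain handle, 47 mm from its stem axis, 63 mm above the bench: the same flat steel lever, square-ended, no disc
- plain_pivot (a point): on the plain valve's upright stem axis, 63 mm above the bench
- glue: a loose yellow wood-glue bottle, 60 mm across, 190 mm tall, standing; bystander. Origin at the centre of its underside
- screw_jar: a loose squat glass screw jar with a metal cap, 64 mm across, 75 mm tall, standing behind the valve box; bystander. Origin at the centre of its underside
- screwdriver: a loose screwdriver lying in front of the valve box; bystander
- hammer: a loose hammer lying at the right; bystander
- sanding_block: a loose cork sanding block, 60 x 100 x 30 mm, lying in front of the valve box; bystander. Origin at the centre of its underside
- tape: a loose yellow tape measure, 65 x 35 x 65 mm, standing; bystander. Origin at the centre of its underside
- birdhouse: a loose wooden birdhouse, 170 x 160 mm and about 200 mm tall, standing at the left; bystander. Origin at the centre of its underside

How it is judged:
By the outcome, as a careful person would: the job done as asked, in the order asked, and still so for the second after the job is handed in, with the robot touching nothing.
It also fails if it takes over 51 s, if anything falls off the work surface, if the arm or the gripper's body presses on something with over 40 N, if the wrist force passes 120 N, or if a joint passes its speed limit or range.

ROBOT

A 7-joint arm with a two-finger parallel gripper is mounted at the origin on the work surface. World frame = base frame: x ahead of the robot, y to its left, z up, the work surface at z = 0. Lengths are in mm, angles in degrees, forces in N, time in s.
With the tool pointing down it reaches from about 350 to 900 mm from the base axis. Payload 8.1 kg.
Tool frame: the origin (TCP) lies at the very end of the fingers, on their centre line; the grasp point (between the pads) lies 19 mm behind it (arm.pinch_z is the distance from the TCP to the grasp point, in mm); z points along the fingers, y is the line along which they close (so a half turn about z gives the same grasp; the last joint's range is limited). The gripper opens to 92 mm and grips with 3 to 60 N. Pads are 19 mm wide; open, the fingers measure 130 mm over their backs; the gripper's body (75 mm by 190 mm) begins 47 mm behind the grasp point.
Start: joints at [-5.879, 24.895, 1.432, 90.138, -0.665, 64.973, -4.303], TCP at [625.015, -0.027, 186.842] pointing down, gripper open.
Joint ranges: [-149.89, 149.89], [-25.12, 119.58], [-72.63, 75.52], [4.76, 147.25], [-75.54, 255.54], [6.69, 114.76], [-157.13, 157.13]. Speed limits (degrees/s): [127.2, 127.2, 172.46, 172.46, 180, 180, 180].

INTERFACE

Orientations are given as [roll, pitch, yaw] about the fixed x, y, z axes, in that order (R = Rz(yaw) Ry(pitch) Rx(roll)).
In Python, from cell import arm gives the robot as it stands.
- The arm moves only by the shell command python3 -m inch 'ROWS' [OPENING] [FORCE]. ROWS is text: rows parted by semicolons, each of 6 numbers parted by spaces: the shift along the world's x, y, z normalised to -1 to 1, where 1 is 0.15 m, then the turn, a rotation vector about the world's x, y, z normalised to -1 to 1, where 1 is 90 degrees. A call has 1 to 5 rows; each row is the pose to reach, as a shift and turn from the pose commanded when the call began; what a row does not reach only later rows make up. A row lasts 1/8 s, in which the tool goes at most 62.5 mm and 10.7 degrees, less where a joint would pass 70% of its speed; a pose out of reach is approached as far as the arm can. A call with a number of a shift or a turn outside -1 to 1 is refused whole. A call with a gripper value outside its range is refused whole. OPENING is the closure, from -1 (fully open) to 1 (shut), set as the call begins (- or left out, the last holds). The fingers move at their own pace and stop on an object; FORCE is the grip in N (left out, the last holds). Time passes only in rows, so rows that repeat a pose let the fingers close. It gives the time, the measured TCP pose, the force, the opening and the grip force at its end, in the units of the state.
- arm.read_state(): the state, without advancing time (a new reading comes with each control period).
- arm.read_camera(name): name is "scene" or "side" or "wrist"; returns a dict with "image" (384x512x3 uint8, red, green, blue), "K" (3x3 intrinsics, pixels), "k1" (the pictures are not rectified: a ray, as slopes to the right and down, at radius r is drawn at 1 + k1 r^2 times it, then the intrinsics apply), "T" (4x4, takes a point from camera to world coordinates); the wrist camera has in their place "hand_eye" (4x4, takes a point from camera to tool coordinates, whose origin is the TCP and whose axes are the flange's). Camera axes: x right, y up, looking along -z (the intrinsics and any distortion apply to the point x, -y, -z); pixel columns grow to the right and rows downward; lengths in mm; the calibration is good to about 2 mm. A picture is of the moment at which its call begins: read the wrist's pose just before it. There is no depth.
- arm.hand_in(): hands the job in; it is judged then, once.
The state is a dict: "time": time; "q": joint angles; "qd": joint speeds; "effort": joint torques, N m; "eef_pos": TCP position; "ee_rot": TCP orientation; "ft_force": force on the tool from outside, world axes, zero at the start; "ft_torque": the same for the moment, N m; "opening": finger opening in mm; "gripper_force": force on a finger pad.
Only numpy, scipy, OpenCV 4.12 (cv2) and the standard library are available. Lean on these libraries where they do the work, as an engineer would, in place of code of your own. Each camera call takes 0.05 s, during which the arm holds its last target. There are 200 camera calls.

## Working session

There is one attempt and no reset: what is moved stays moved. The work goes in short steps, Python scripts to look and compute and a shell command to move; the robot and the scene stay as the last step left them, time stands still between calls to the robot, and variables do not carry over. Pictures are saved under pics/ and viewed, at most 10 in all, crops included, and the job is handed in when it is done.

```bash
mkdir -p pics; ls
python3 - <<'E'
from cell import arm
import cv2,numpy as np
for n in ("scene","side"):
    d=arm.read_camera(n); cv2.imwrite(f"pics/{n}0.png",d["image"][...,::-1])
    print(n,d["K"].round(1).tolist(),d["k1"],np.round(d["T"],3).tolist())
s=arm.read_state();print(s["time"],s["eef_pos"],s["ee_rot"],s["opening"])
E
```

```text
pics
scene [[496.8, 0.0, 262.6], [0.0, 496.8, 194.3], [0.0, 0.0, 1.0]] -0.022074201560487096 [[-0.056, -0.635, 0.771, 1774.602], [0.998, -0.032, 0.047, 95.714], [-0.005, 0.772, 0.635, 1072.37], [0.0, 0.0, 0.0, 1.0]]
side [[483.2, 0.0, 256.5], [0.0, 483.2, 193.1], [0.0, 0.0, 1.0]] 0.030047372051821116 [[0.9, 0.325, -0.291, 152.186], [-0.436, 0.684, -0.585, -806.42], [0.009, 0.653, 0.757, 1095.886], [0.0, 0.0, 0.0, 1.0]]
0.1 [ 6.24505892e+02 -8.85286530e-02  1.86129463e+02] [-1.79920144e+02  7.51111634e-03  8.99922932e+01] 92.0895365016858
```

View pics/scene0.png

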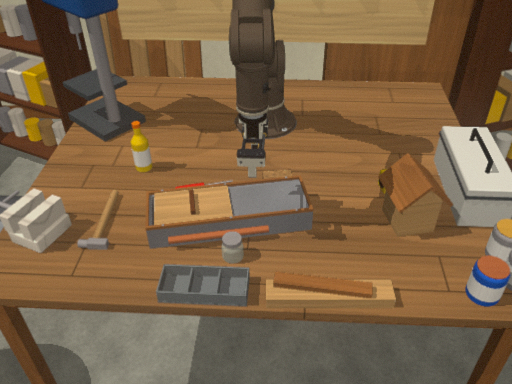

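View pics/side0.png

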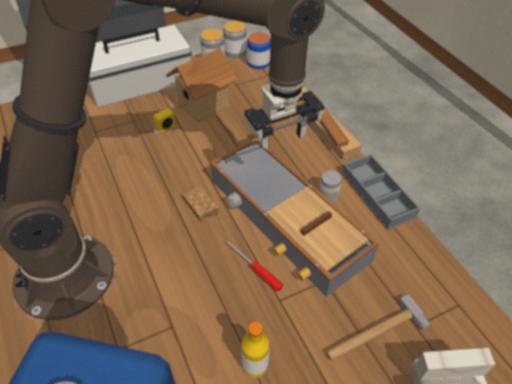

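The scene view shows the cover at about (150–232, 190–225) and the grey deck to its right. The side view shows the cover around (320,228), with its cleat at (303–331, 211–233). I'll zoom in on both.

Run:
```python
import cv2,numpy as np
a=cv2.imread("pics/scene0.png")[165:265,135:325]; b=cv2.imread("pics/side0.png")[135:295,200:390]
a=cv2.resize(a,None,fx=3,fy=3,interpolation=cv2.INTER_CUBIC); b=cv2.resize(b,None,fx=4,fy=3.7,interpolation=cv2.INTER_CUBIC)
cv2.imwrite("pics/c1.png",b)
cv2.imwrite("pics/c0.png",cv2.resize(a,(760,400)))
```

```text
(no output)
```

View pics/c1.png

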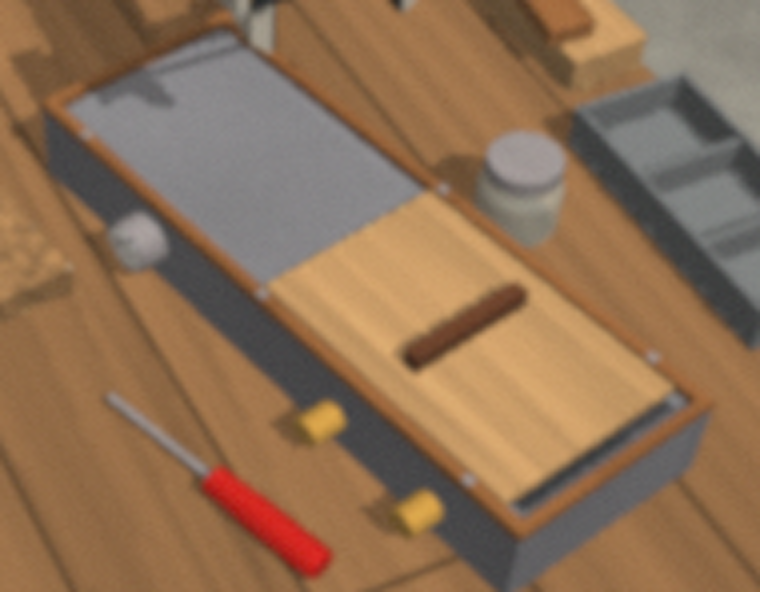

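View pics/c0.png

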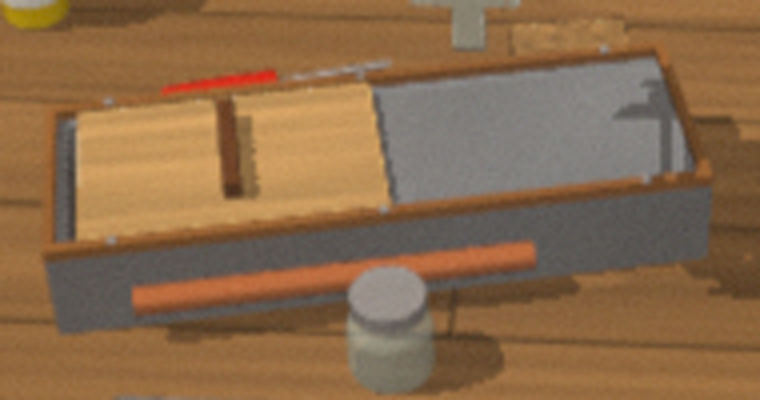

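```bash
cat > h.py <<'E'
import cv2,numpy as np
from cell import arm
def ray(d,px,T=None):
    K=d["K"];T=d["T"] if T is None else T
    x=(np.array(px,float)-[K[0,2],K[1,2]])/[K[0,0],K[1,1]]
    u=x.copy()
    for _ in range(20): u=x/(1+d["k1"]*(u@u))
    v=T[:3,:3]@np.array([u[0],-u[1],-1]); return T[:3,3],v/np.linalg.norm(v)
def plane(r,z): o,v=r; return o+v*(z-o[2])/v[2]
def tri(r1,r2):
    (a,u),(b,v)=r1,r2
    s=np.linalg.lstsq(np.c_[u,-v],b-a,rcond=None)[0]
    p,q=a+u*s[0],b+v*s[1]; return (p+q)/2,np.linalg.norm(p-q)
def box(c,yaw,p):  # box frame -> world xy
    C,S=np.cos(yaw),np.sin(yaw); return np.array(c)+np.array([[C,-S],[S,C]])@np.array(p,float)
E
python3 - <<'E'
from h import *
A=arm.read_camera("scene");B=arm.read_camera("side")
P={"F+":((660,48),(47,110)),"B+":((712,172),(228,18)),"B-":((45,255),(710,405)),"F-":((48,108),(515,535)),
"coverF+":((374,83),(268,282)),"coverB+":((392,207),(425,192)),"cleatF":((226,98),(412,350)),"cleatB":((232,192),(520,290))}
W={}
for k,(a,b) in P.items():
    ra=ray(A,(a[0]/4+135-.4,a[1]/4+165-.4)); rb=ray(B,(b[0]/4+200-.4,b[1]/3.7+135-.4))
    p,e=tri(ra,rb); W[k]=p
    z=84 if "cover" in k else 102 if "cleat" in k else 85
    print(k,p.round(1),round(e,1),plane(ra,z).round(1)[:2],plane(rb,z).round(1)[:2])
m={"F+":(-86,250),"B+":(86,250),"B-":(86,-250),"F-":(-86,-250)}
M=np.array([m[k] for k in m],float);Q=np.array([W[k][:2] for k in m])
c=Q.mean(0);H=M.T@(Q-c);yaw=np.arctan2(H[0,1]-H[1,0],H[0,0]+H[1,1])
print("centre",c,"yaw",yaw,np.degrees(yaw));
R=np.array([[np.cos(yaw),-np.sin(yaw)],[np.sin(yaw),np.cos(yaw)]])
print((Q-c-M@R.T).round(1).tolist())
for k in W: print(k,(R.T@(W[k][:2]-c)).round(1),W[k][2].round(1))
E
```

```text
F+ [472.5 138.4  78.4] 2.0 [480.1 138.9] [470.6 131. ]
B+ [635.6 175.1  84.3] 7.3 [632.7 178. ] [635.8 169.8]
B- [ 744.9 -307.5   81.2] 0.6 [ 748.7 -305.8] [ 742.8 -309.7]
F- [ 578.9 -343.8   83. ] 1.5 [ 581.8 -343.5] [ 577.7 -344. ]
coverF+ [538.  -90.8  84.3] 3.0 [536.2 -89.8] [538.6 -92.3]
coverB+ [678.9 -60.   80.8] 1.7 [683.2 -60.1] [677.1 -61.5]
cleatF [ 586.6 -199.3  104.5] 0.9 [ 583.2 -199.7] [ 587.8 -198.2]
cleatB [ 682.6 -178.4   93.7] 2.0 [ 692.6 -176.8] [ 677.9 -182.5]
centre [607.97491585 -84.45670403] yaw 0.21979532650689218 12.593344565544832
[[3.0, -2.4], [-1.8, -3.2], [-1.5, 2.1], [0.3, 3.4]]
F+ [-83.6 247. ] 78.4
B+ [ 83.5 247.3] 84.3
B- [  85.  -247.6] 81.2
F- [ -84.9 -246.8] 83.0
coverF+ [-69.7   9. ] 84.3
coverB+ [74.6  8.4] 80.8
cleatF [ -45.9 -107.4] 104.5
cleatB [  52.4 -107.9] 93.7
```

Box centre is (608, −84.5) mm, yaw 12.6°. Rim, board and cleat heights come out at about 82, 83 and 100 mm, close to the stated 85, 84 and 102. The cover is at box y ≈ −108. I'll close the fingers and come down behind the cleat, at box (0, −150).

```bash
python3 -m inch '0.05 -0.35 -0.1 0 0 0.07; 0.05 -0.7 -0.2 0 0 0.14; 0.05 -0.8 -0.25 0 0 0.14; 0.05 -0.8 -0.25 0 0 0.14' 1 20; python3 -m inch '0.055 -0.37 0 0 0 0; 0.055 -0.737 0 0 0 0;0.055 -0.737 0 0 0 0'
```

```text
time: 0.7
eef_pos: [631.8, -121.1, 148.6]
ee_rot: [-179.9, -0.0, 102.4]
ft_force: [-0.7, 0.4, 0.5]
opening: 56.5
gripper_force: 0.0
time: 1.08
eef_pos: [640.3, -234.8, 149.7]
ee_rot: [-180.0, 0.1, 102.3]
ft_force: [0.0, 0.8, -0.2]
opening: 26.4
gripper_force: 0.0
```

```bash
python3 -m inch '0 0.01 -0.2 0 0 0; 0 0.015 -0.33 0 0 0; 0 0.02 -0.39 0 0 0; 0 0.02 -0.395 0 0 0'
python3 - <<'E'
from h import *
s=arm.read_state();p=s["eef_pos"];print(s["time"],p,s["ft_force"],s["opening"])
t=box((608,-84.5),.2198,(1,101));print("to end",(t-p[:2])/150, "yaw",s["ee_rot"])
d=arm.read_camera("side");cv2.imwrite("pics/s2.png",cv2.resize(d["image"][120:300,190:400,::-1],None,fx=3,fy=3))
E
```

```text
time: 1.58
eef_pos: [641.2, -225.7, 90.1]
ee_rot: [180.0, -0.0, 102.7]
ft_force: [0.2, 0.6, -0.4]
opening: 0.0
gripper_force: 0.0
1.575 [ 641.20464877 -225.69624686   90.14096005] [ 0.19496891  0.58388719 -0.43177927] 0.03651465425236341
to end [-0.36166791  1.59989553] yaw [ 1.79992852e+02 -4.77570072e-02  1.02693814e+02]
```

View pics/s2.png

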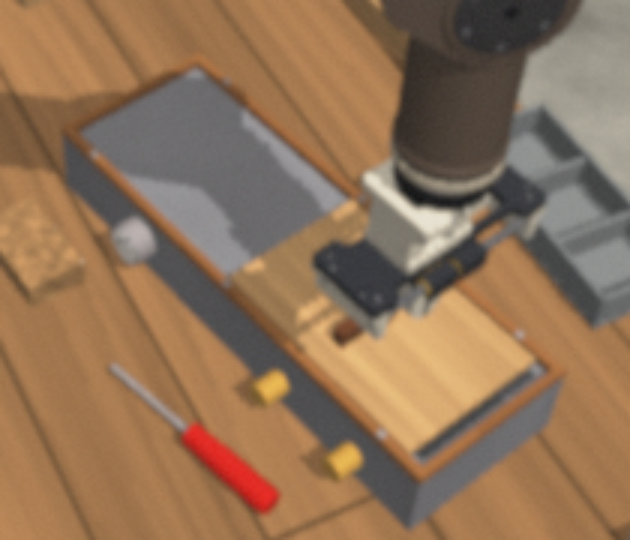

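The closed fingers stand on the board behind the cleat, which shows at about (345,330), and nothing else is touched. Now I'll push along box +y.

```bash
python3 -m inch '-0.018 0.08 0 0 0 0; -0.036 0.16 0 0 0 0; -0.063 0.28 0 0 0 0; -0.09 0.4 0 0 0 0; -0.118 0.52 0 0 0 0'
```

```text
time: 2.25
eef_pos: [622.8, -147.7, 90.2]
ee_rot: [180.0, -0.0, 102.6]
ft_force: [-0.6, 0.2, 0.4]
opening: 0.1
gripper_force: 0.0
```

```bash
python3 -m inch '-0.023 0.1 0 0 0 0; -0.045 0.2 0 0 0 0; -0.07 0.31 0 0 0 0; -0.095 0.42 0 0 0 0; -0.122 0.54 0 0 0 0';python3 -m inch '-0.023 0.1 0 0 0 0; -0.045 0.2 0 0 0 0; -0.066 0.29 0 0 0 0; -0.088 0.39 0 0 0 0; -0.102 0.45 0 0 0 0'
python3 - <<'E'
from h import *
s=arm.read_state();p=s["eef_pos"]
t=box((608,-84.5),.2198,(1,101));print("to end",(t-p[:2])/150)
d=arm.read_camera("side");cv2.imwrite("pics/s3.png",cv2.resize(d["image"][120:300,190:400,::-1],None,fx=3,fy=3))
E
```

```text
time: 2.88
eef_pos: [604.5, -67.6, 90.1]
ee_rot: [-180.0, 0.0, 102.6]
ft_force: [-0.9, 0.1, 0.2]
opening: 0.4
gripper_force: 0.0
time: 3.5
eef_pos: [589.2, 0.2, 90.1]
ee_rot: [180.0, -0.0, 102.6]
ft_force: [-0.6, 0.3, -0.2]
opening: 0.4
gripper_force: 0.0
to end [-0.01528935  0.09411224]
```

View pics/s3.png

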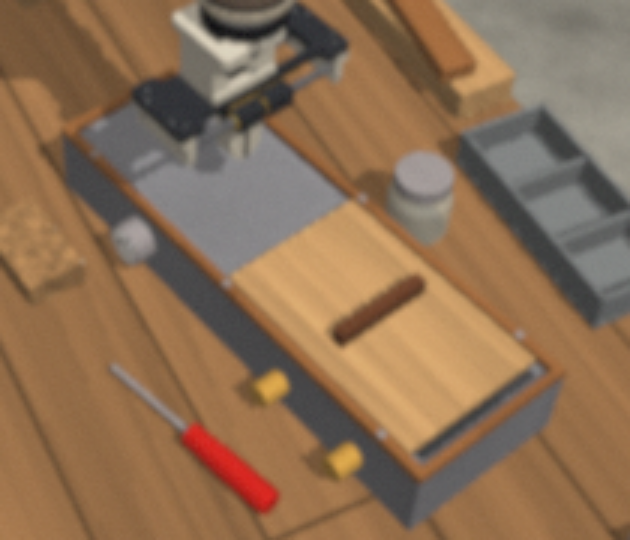

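The cover did not move: the cleat is still at about (380,310) and the fingers are over the deck at about (215,150). I'll check where the TCP projects, and from that the true height of the fingers.

```bash
cat >> h.py <<'E'
def proj(d,P,T=None):
    T=d["T"] if T is None else T
    p=np.linalg.inv(T)@np.r_[P,1]; u=np.array([p[0],-p[1]])/-p[2]; u=u*(1+d["k1"]*(u@u))
    return u*[d["K"][0,0],d["K"][1,1]]+[d["K"][0,2],d["K"][1,2]]
def tcp():
    from scipy.spatial.transform import Rotation as R
    s=arm.read_state();T=np.eye(4);T[:3,3]=s["eef_pos"];T[:3,:3]=R.from_euler("xyz",s["ee_rot"],degrees=True).as_matrix();return T
E
python3 - <<'E'
from h import *
p=np.array(arm.read_state()["eef_pos"])
ims=[]
for n,off in (("side",None),("scene",None)):
    d=arm.read_camera(n);im=d["image"][...,::-1].copy()
    a=proj(d,p);print(n,a,proj(d,p+[0,0,50]))
    x,y=(a-[50,50]).astype(int);c=cv2.resize(im[y:y+100,x:x+100],(400,400),interpolation=cv2.INTER_CUBIC)
    q=((a-[x,y])*4).astype(int);cv2.drawMarker(c,tuple(map(int,q)),(0,0,255),0,12);ims.append(c)
w=arm.read_camera("wrist");print(w["K"].tolist(),w["k1"],w["hand_eye"].round(2).tolist())
cv2.imwrite("pics/p4.png",np.hstack(ims))
cv2.imwrite("pics/w4.png",w["image"][...,::-1])
E
```

```text
side [267.76272916 180.00304518] [268.25087696 167.69447449]
scene [255.36307761 195.28560242] [255.12528366 182.60931965]
[[293.6007315070646, 0.0, 256.89866633928415], [0.0, 293.6007315070646, 191.85199956727362], [0.0, 0.0, 1.0]] -0.07173595062469806 [[-0.0, 0.96, 0.26, 70.04], [1.0, 0.0, 0.0, 0.3], [0.0, 0.26, -0.96, -196.95], [0.0, 0.0, 0.0, 1.0]]
```

View pics/p4.png

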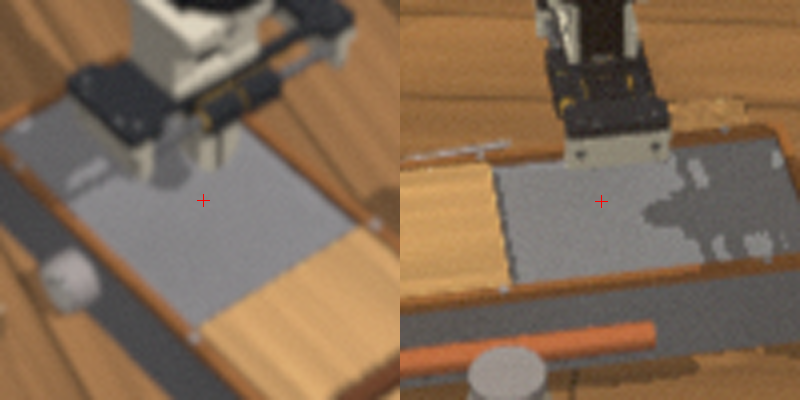

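The TCP projects lower than the fingertips I can see, so the fingers may have passed above the cleat. I'll difference this image against the first one to find the real tip.

Run:
```python
from h import *
for n,(v0,v1,u0,u1) in (("scene",(174,204,236,276)),("side",(160,192,246,290))):
    b=cv2.imread(f"pics/{n}0.png").astype(int);d=arm.read_camera(n);a=d["image"][...,::-1].astype(int)
    D=np.abs(a-b).max(2)
    print(n,"cols",u0)
    for v in range(v0,v1): print(v,"".join(" .:*#"[min(4,D[v,u]//12)] for u in range(u0,u1)), )
w=cv2.imread("pics/w4.png");g=cv2.cvtColor(w,cv2.COLOR_BGR2GRAY)
T=tcp()@arm.read_camera("wrist")["hand_eye"];d=arm.read_camera("wrist")
print("tcp in wrist",proj(d,tcp()[:3,3],T))
```

```text
scene cols 236
174        :############################.   
175          ###########################    
176          ###########################    
177          *#########################*  . 
178          .################::##*#*###:***
179          .#########*****############:::.
180          :#***######################.   
181          :#####################::*##  . 
182          :####################*...:: .:*
183          :##*:######***:*::. ......  :**
184          .**:..::...... . .........  :*:
185           . ....  . ..   .           :**
186             ....   .                  *:
187                                      :**
188                                       **
189                                       :*
190                                        :
191                                        *
192                                       :*
193                                     :***
194                                     ****
195                                 .:******
196                              .::********
197                              :**********
198  
[... 1187 characters left out ...]
                      
179                                             
180                                             
181                                             
182                                             
183                                             
184                                             
185                                             
186                                             
187                                             
188                                             
189                                             
190                                             
191                                             
tcp in wrist [256.54500816 213.59568335]
```

View pics/w4.png

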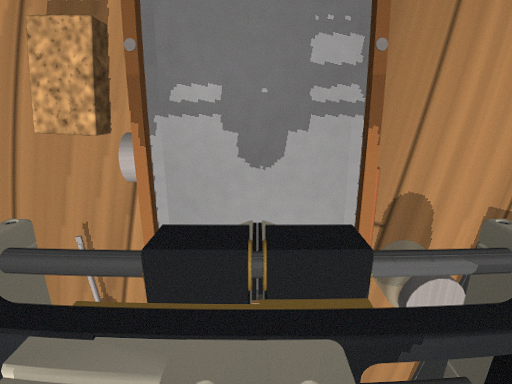

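The wrist view shows the closed fingers at about (258, 222–300), with their tips above the projected TCP at (256,214). I'll compare the start image with the TCP, since there the fingers are clearly visible against wood.

Run:
```python
from h import *
p0=np.array([624.5,-.1,186.1])
for n in ("scene","side"):
    d=arm.read_camera(n)
    print(n)
    for dx in (-65,-46,0,46,65): print(dx,proj(d,p0+[dx,0,0]).round(1),proj(d,p0+[dx,0,66]).round(1))
# tips from start pics: near-camera finger tip in scene: (252,177); side tips (266,148),(301,135)
A=arm.read_camera("scene");B=arm.read_camera("side")
for b in ((266,148),(301,135)):print(tri(ray(A,(252,177)),ray(B,b)))
p=np.array(arm.read_state()["eef_pos"])
for dx in (-95,95):
  print("now body",dx,proj(A,p+[dx*.976,dx*.218,66]).round(1),proj(B,p+[dx*.976,dx*.218,66]).round(1))
```

```text
scene
-65 [255.1 164.6] [254.7 146.5]
-46 [254.6 168.3] [254.3 150.1]
0 [253.6 177.7] [253.2 159.3]
46 [252.4 187.5] [252.  168.9]
65 [251.9 191.7] [251.5 173. ]
side
-65 [259.  159.5] [259.4 141.1]
-46 [265.4 157.3] [266.  138.9]
0 [280.8 152.1] [282.  133.7]
46 [295.8 147. ] [297.6 128.6]
65 [301.9 144.9] [303.9 126.5]
(array([599.94846157,   8.5375937 , 185.36009356]), np.float64(38.43873776180721))
(array([680.06735218,  -1.6093531 , 229.38843186]), np.float64(4.511511858370309))
now body -95 [249.6 160.4] [241.1 180.2]
now body 95 [259.1 198.4] [295.3 149.2]
```

At the start, too, both cameras put the fingertips about 40 mm above the reported TCP (triangulated z 229 against 186), with correct x and y. So the fingertips really end about 40 mm short of the reported TCP and passed over the cleat. I'll measure this with a gentle touch on the closed deck at z = 75.

```bash
python3 -m inch '0 0 -0.15 0 0 0; 0 0 -0.26 0 0 0; 0 0 -0.28 0 0 0; 0 0 -0.28 0 0 0'; python3 -m inch '0 0 -0.02 0 0 0;0 0 -0.03 0 0 0; 0 0 -0.03 0 0 0'
```

```text
time: 4.6
eef_pos: [589.5, -1.1, 48.1]
ee_rot: [-180.0, 0.0, 102.6]
ft_force: [-0.2, -0.7, 0.9]
opening: 0.4
gripper_force: 0.0
time: 4.97
eef_pos: [589.5, -1.0, 43.7]
ee_rot: [180.0, 0.0, 102.6]
ft_force: [-0.5, 0.1, 0.2]
opening: -0.2
gripper_force: 0.0
```

```bash
python3 -m inch '0 0 -0.02 0 0 0;0 0 -0.02 0 0 0'; python3 -m inch '0 0 -0.02 0 0 0; 0 0 -0.02 0 0 0'
```

```text
time: 5.22
eef_pos: [589.3, -1.1, 40.4]
ee_rot: [-180.0, -0.0, 102.6]
ft_force: [-0.1, -0.1, -0.7]
opening: 0.3
gripper_force: 0.0
time: 5.48
eef_pos: [589.2, -1.1, 37.3]
ee_rot: [-180.0, -0.0, 102.6]
ft_force: [-0.4, -0.2, 0.2]
opening: 0.3
gripper_force: 0.0
```

Reported z is already well below 75 with no contact, which confirms the offset. I'll keep going in small steps.

```bash
python3 -m inch '0 0 -0.015 0 0 0;0 0 -0.015 0 0 0'; python3 -m inch '0 0 -0.015 0 0 0; 0 0 -0.015 0 0 0'
```

```text
time: 5.72
eef_pos: [589.6, -1.1, 35.5]
ee_rot: [180.0, 0.0, 102.6]
ft_force: [-0.4, 0.4, 2.9]
opening: 0.7
gripper_force: 1.4
time: 5.98
eef_pos: [589.7, -1.1, 35.3]
ee_rot: [179.9, 0.0, 102.6]
ft_force: [-8.5, -0.6, 26.1]
opening: 0.3
gripper_force: 12.9
```

Run:
```python
from h import *
print(tcp()[:3,3])
b=cv2.imread("pics/side0.png").astype(int);d=arm.read_camera("side");a=d["image"][...,::-1].astype(int)
D=np.abs(a-b).max(2)
for v in range(165,196): print(v,"".join(" .:*#"[min(4,D[v,u]//12)] for u in range(240,290)))
print(proj(d,tcp()[:3,3]),proj(d,tcp()[:3,3]+[0,0,40]))
```

```text
[589.71458378  -1.06405252  35.31805647]
165 ################***:..**####:..*################:.
166 ##################**.:###*:..*#################:. 
167 ###################*.:#*:..*##################*.  
168 ###################*:.:..*####################:   
169 #####################:.*#####################*.   
170 #############################################:    
171 ###########################################:.     
172 #########################################*.       
173 #######################################:.         
174 #####################**##############*.           
175 *###################****############:.            
176 *##################***:****#######:.              
177 ***################********######:...             
178 ****###############***:*****####*.:..             
179 ::***#############********::.:*#:.::.             
180 *:****###########*********:....*:.:.              
181 **:::**######*::::****:***:.::.*:.:.              
182 :::...:**###:...::**:::***:.::.::.:               
183 ::.  .::***:... .:::..::**:.::.:. .               
184 ::.  .:::::..::   ..  .:::..:: :.                 
185 *:.  ::*::*:..:.      ..::. .:...                 
186 :*:..:::..::..:.        ... ..                    
187 **:::::.  .:....                                  
188 **::...    ....                                   
189 **:.                                              
190 :::.                                              
191 ..::                                              
192   .:.                                             
193    .                                              
194                                                   
195                                                   
[267.84920658 193.2274072 ] [268.22760514 184.01672966]
```

The deck contact came at reported z 35.4, so the tips sit 39.6 mm above the reported TCP. The true tip height is reported + 40. Now I go up and back behind the cleat.

```bash
python3 -m inch '0 0 0.1 0 0 0; 0.03 -0.15 0.4 0 0 0; 0.12 -0.55 0.4 0 0 0; 0.2 -0.9 0.4 0 0 0; 0.2 -0.9 0.4 0 0 0'; python3 -m inch '0.07 -0.3 0 0 0 0; 0.137 -0.6 0 0 0 0; 0.137 -0.6 0 0 0 0'
```

```text
time: 6.65
eef_pos: [619.4, -142.9, 93.2]
ee_rot: [-180.0, 0.2, 102.1]
ft_force: [0.2, 0.6, 0.2]
opening: 0.3
gripper_force: 0.0
time: 7.02
eef_pos: [639.5, -230.9, 92.8]
ee_rot: [-179.9, 0.1, 102.3]
ft_force: [-0.3, 0.7, -0.2]
opening: 0.4
gripper_force: 0.0
```

```bash
python3 -m inch '0 0 -0.15 0 0 0; 0 0 -0.25 0 0 0; 0 0 -0.28 0 0 0; 0 0 -0.28 0 0 0'; python3 -m inch '-0.018 0.08 0 0 0 0; -0.034 0.15 0 0 0 0; -0.05 0.22 0 0 0 0; -0.066 0.29 0 0 0 0; -0.082 0.36 0 0 0 0'
```

```text
time: 7.52
eef_pos: [640.0, -225.5, 51.0]
ee_rot: [-180.0, -0.0, 102.6]
ft_force: [-0.0, -1.1, -0.9]
opening: 0.2
gripper_force: 0.0
time: 8.15
eef_pos: [627.8, -171.6, 51.4]
ee_rot: [180.0, 0.0, 102.6]
ft_force: [1.2, -2.4, 1.4]
opening: 0.3
gripper_force: 1.1
```

Now it is pushing, with about 2.5 N of drag. Continuing to the target.

```bash
python3 -m inch '-0.023 0.1 0 0 0 0; -0.045 0.2 0 0 0 0; -0.068 0.3 0 0 0 0; -0.09 0.4 0 0 0 0; -0.113 0.5 0 0 0 0';python3 -m inch '-0.023 0.1 0 0 0 0; -0.045 0.2 0 0 0 0; -0.068 0.3 0 0 0 0; -0.09 0.4 0 0 0 0; -0.104 0.46 0 0 0 0'
python3 - <<'E'
from h import *
p=tcp()[:3,3]; t=box((608,-84.5),.2198,(1,101));print("to end",(t-p[:2])/150)
E
```

```text
time: 8.78
eef_pos: [610.5, -95.9, 51.1]
ee_rot: [-180.0, -0.0, 102.6]
ft_force: [0.4, -1.9, 1.2]
opening: 0.5
gripper_force: 1.0
time: 9.4
eef_pos: [594.9, -26.6, 51.1]
ee_rot: [-180.0, -0.0, 102.7]
ft_force: [0.5, -1.5, 0.1]
opening: 0.6
gripper_force: 0.8
to end [-0.05266663  0.27257272]
```

```bash
python3 -m inch '-0.02 0.08 0 0 0 0; -0.038 0.16 0 0 0 0; -0.05 0.22 0 0 0 0; -0.056 0.25 0 0 0 0; -0.056 0.25 0 0 0 0'; python3 -m inch '0.01 -0.04 0 0 0 0; 0.01 -0.04 0.25 0 0 0;0.04 -0.2 0.8 0 0 0;0.06 -0.4 0.9 0 0 0;0.06 -0.4 0.9 0 0 0'
python3 - <<'E'
from h import *
T=tcp();w=arm.read_camera("wrist");im=w["image"][...,::-1];cv2.imwrite("pics/w5.png",im)
d=arm.read_camera("side")["image"][...,::-1]
cv2.imwrite("pics/v5.png",np.hstack([cv2.resize(im,(400,300)),cv2.resize(d[125:275,200:400],(400,300),interpolation=cv2.INTER_CUBIC)]))
np.save("T5.npy",T);print(T[:3,3])
E
```

```text
time: 10.02
eef_pos: [586.6, 10.0, 51.0]
ee_rot: [-180.0, -0.0, 102.6]
ft_force: [-0.5, -0.3, -0.6]
opening: 0.5
gripper_force: 0.0
time: 10.65
eef_pos: [598.0, -55.6, 189.6]
ee_rot: [179.7, 0.2, 102.2]
ft_force: [-0.6, 0.4, -1.4]
opening: 0.1
gripper_force: 0.0
[597.98132389 -55.62103556 189.64826113]
```

View pics/v5.png

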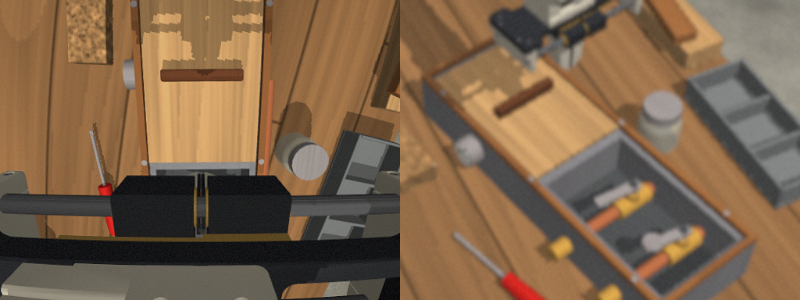

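The cover is now on the deck and the bay is open. In the side crop, the disc handle is at the lower right (655,243), which is the y = −177 stem. The square-ended plain handle is at (620,190). I'll move the wrist camera over the bay for a measurement.

```bash
python3 -m inch '0.09 -0.38 0 0 0 0; 0.18 -0.76 0 0 0 0; 0.2 -0.84 0 0 0 0'; python3 -m inch '0.08 -0.35 0 0 0 0; 0.18 -0.75 0 0 0 0;  0.18 -0.75 0 0 0 0; 0.18 -0.75 0 0 0 0'
python3 - <<'E'
from h import *
T=tcp();w=arm.read_camera("wrist");np.save("T6.npy",T);cv2.imwrite("pics/w6.png",w["image"][...,::-1])
d=arm.read_camera("side")["image"][...,::-1];s=arm.read_camera("scene")["image"][...,::-1]
cv2.imwrite("pics/side6.png",d);cv2.imwrite("pics/scene6.png",s)
c=w["image"][0:240,100:420,::-1]
cv2.imwrite("pics/v6.png",cv2.resize(c,(800,600),interpolation=cv2.INTER_CUBIC))
print(T[:3,3])
E
```

```text
time: 11.12
eef_pos: [624.6, -181.1, 184.0]
ee_rot: [-179.8, 0.1, 102.3]
ft_force: [-0.1, -0.1, -1.5]
opening: 0.2
gripper_force: 0.0
time: 11.62
eef_pos: [652.6, -287.0, 184.4]
ee_rot: [-179.9, -0.2, 102.7]
ft_force: [-0.1, 1.2, -0.4]
opening: 0.7
gripper_force: 0.0
[ 652.62306004 -287.02352368  184.38859439]
```

View pics/v6.png

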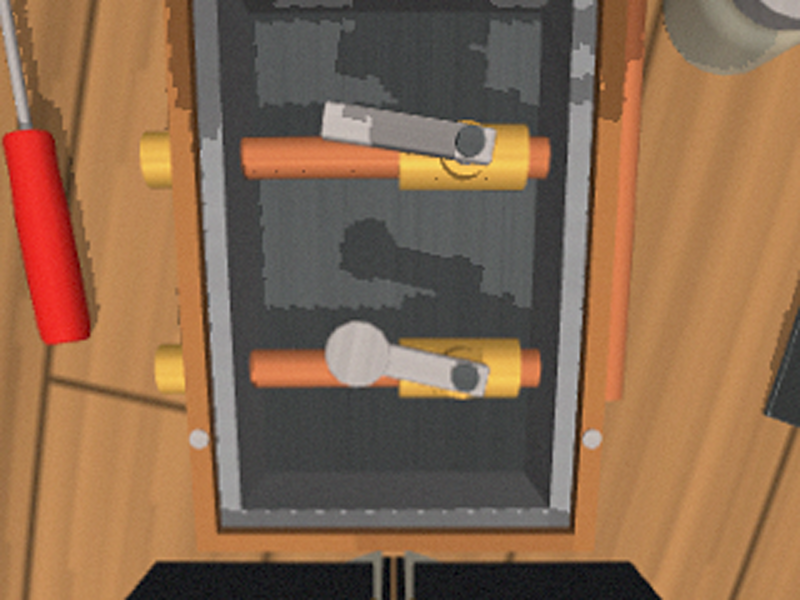

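The wrist crop shows the marked disc at (357,353) with its stem at (465,377). The plain stem is at (470,140) and its end is near (345,120). Both handles stand about 0.2 rad from open.

Run:
```python
from h import *
w=arm.read_camera("wrist");T0=np.load("T6.npy")
c=np.array([608,-84.5]);yaw=.2198;R=np.array([[np.cos(yaw),-np.sin(yaw)],[np.sin(yaw),np.cos(yaw)]])
pts={"disc":((357,353),70),"stemM":((465,377),72),"stemP":((470,140),72),"plain_tip":((334,120),67),"screwL":((199,440),85),"screwR":((593,440),85),"inL":((219,528),75),"inR":((573,528),75)}
for dz in (0,40):
    T=T0.copy();T[2,3]+=dz;T=T@w["hand_eye"];print("dz",dz,"cam z",T[2,3])
    for k,(px,z) in pts.items():
        P=plane(ray(w,(px[0]/2.5+100-.3,px[1]/2.5-.3),T),z);print(k,P.round(1)[:2],"box",(R.T@(P[:2]-c)).round(1))
# triangulate disc with side camera bright blob near (327,246)
B=arm.read_camera("side");im=cv2.imread("pics/side6.png");h=cv2.cvtColor(im,cv2.COLOR_BGR2HSV)
m=((h[...,1]<45)&(h[...,2]>140)).astype(np.uint8);m[:215]=0;m[270:]=0;m[:,:290]=0;m[:,370:]=0
n,_,st,ce=cv2.connectedComponentsWithStats(m)
for i in range(1,n):
    if st[i,4]>8:
        print(st[i].tolist(),ce[i].round(1),(R.T@(plane(ray(B,ce[i]),70)[:2]-c)).round(1))
        for dz in(0,40):
            T=T0.copy();T[2,3]+=dz;print(dz,tri(ray(B,ce[i]),ray(w,(357/2.5+99.7,353/2.5-.3),T@w["hand_eye"])))
```

```text
dz 0 cam z 381.5385376347661
disc [ 629.  -250.6] box [ -15.7 -166.7]
stemM [ 675.6 -250.3] box [  29.8 -176.5]
stemP [ 655.1 -158.8] box [ 29.8 -82.8]
plain_tip [ 600.7 -162.3] box [-24.1 -74.3]
screwL [ 572.8 -298.2] box [ -81.  -200.9]
screwR [ 732.2 -262.5] box [  82.4 -200.8]
inL [ 585.3 -338.4] box [ -77.5 -242.8]
inR [ 738.1 -304.1] box [  79.1 -242.7]
dz 40 cam z 421.5385376347661
disc [ 627.9 -254.7] box [ -17.7 -170.4]
stemM [ 680.5 -254.3] box [  33.7 -181.5]
stemP [ 657.3 -151. ] box [ 33.6 -75.6]
plain_tip [ 596.  -155.1] box [-27.1 -66.3]
screwL [ 564.  -308.9] box [ -91.9 -209.4]
screwR [ 744.9 -268.3] box [  93.5 -209.3]
inL [ 578.4 -353.9] box [ -87.6 -256.5]
inR [ 751.2 -315.2] box [  89.4 -256.3]
[350, 215, 5, 3, 10] [352.2 215.7] [ 109.3 -139.3]
0 (array([ 652.13753459, -255.06041736,  195.76674952]), np.float64(51.916214977765115))
40 (array([ 650.43635201, -258.09494549,  199.92069655]), np.float64(50.12049555714487))
[340, 217, 30, 27, 78] [351.2 228. ] [  77.2 -166.8]
0 (array([ 651.9461444 , -260.28957287,  154.05694619]), np.float64(54.74966525780987))
40 (array([ 650.24744203, -263.29874537,  158.39592076]), np.float64(52.940989062952234))
[298, 222, 8, 6, 37] [301.5 224.6] [-18.6 -77.4]
0 (array([ 603.49362472, -225.49633446,  140.57322331]), np.float64(65.77795054585788))
40 (array([ 601.96161857, -228.73452744,  145.22495978]), np.float64(67.01933876630106))
[321, 239, 24, 12, 132] [330.7 244.1] [  -1.6 -170.5]
0 (array([ 633.951529  , -253.27814568,   80.28841744]), np.float64(11.835062917281178))
40 (array([ 632.3125969 , -256.34157846,   85.05979865]), np.float64(10.224586262368344))
```

With the stated camera calibration, the stems land at box (29.8, −176.5) and (29.8, −82.8). That matches the text, so the pose is right and only the fingers are short. The marked handle is at about 0.21 rad. The gripper body begins at reported z+66, so reported z 24 gives tips at about 63.5 and a body at 90, clear of the 85 mm rails. Next I check the cover edge and work out waypoints.

Run:
```python
from h import *
w=arm.read_camera("wrist");c=np.array([608,-84.5]);yaw=.2198;R=np.array([[np.cos(yaw),-np.sin(yaw)],[np.sin(yaw),np.cos(yaw)]])
T5=np.load("T5.npy")@w["hand_eye"]
for px in ((188,208),(265,209),(340,208)):
    P=plane(ray(w,px,T5),84);print("cover edge",(R.T@(P[:2]-c)).round(1))
g=cv2.imread("pics/w5.png");print([tuple(map(int,g[v,230])) for v in range(200,218,2)])
T6=np.load("T6.npy")@w["hand_eye"];B=arm.read_camera("side")
for b in ((327.5,246.5),(327,245)):print("disc tri",tri(ray(B,b),ray(w,(242.5,140.9),T6)))
p=tcp()[:3,3];print("tcp",p)
prev=p
for th,d in ((.21,36),(.21,24),(.5,24),(.8,24),(1.1,24),(1.35,24),(1.571,24),(1.571,19)):
    F=np.array([30,-177])+45*np.array([-np.cos(th),np.sin(th)])-d*np.array([np.sin(th),np.cos(th)])
    W=R@F+c;print(th,d,F.round(1),W.round(1),"step/150",((W-prev[:2])/150).round(3));prev=W
```

```text
cover edge [-77.8  -0.4]
cover edge [ 5.9 -2.3]
cover edge [88.1 -2. ]
[(107, 160, 209), (100, 158, 209), (106, 163, 208), (106, 166, 213), (131, 143, 153), (140, 142, 142), (138, 137, 141), (137, 138, 139), (120, 120, 117)]
disc tri (array([ 630.86329471, -252.17663903,   69.11327514]), np.float64(4.730017818708387))
disc tri (array([ 630.32197835, -251.0834574 ,   74.49631414]), np.float64(2.96021914514437))
tcp [ 652.9410023  -288.0780907   186.35133012]
0.21 36 [ -21.5 -202.8] [ 631.2 -287.1] step/150 [-0.145  0.006]
0.21 24 [ -19.  -191.1] [ 631.1 -275.1] step/150 [-0.001  0.08 ]
0.5 24 [ -21.  -176.5] [ 626.  -261.3] step/150 [-0.034  0.092]
0.8 24 [ -18.6 -161.4] [ 625.1 -246.1] step/150 [-0.006  0.101]
1.1 24 [ -11.8 -147.8] [ 628.7 -231.3] step/150 [0.024 0.099]
1.35 24 [  -3.3 -138.3] [ 635.  -220.2] step/150 [0.042 0.074]
1.571 24 [   6. -132.] [ 642.6 -212. ] step/150 [0.051 0.055]
1.571 19 [  11. -132.] [ 647.5 -210.9] step/150 [0.033 0.007]
```

Cover edge is at box y ≈ −2, so its centre is ≈ +114 mm, inside the open range (over +102). Disc height triangulates to 69–74 against the stated 70. Now descend beside the lever.

```bash
python3 -m inch '-0.145 0 0 0 0 0; -0.145 0 -0.3 0 0 0; -0.145 0 -0.65 0 0 0; -0.145 0 -0.8 0 0 0; -0.145 0 -0.8 0 0 0'; python3 -m inch '0 0 -0.1 0 0 0; 0 0 -0.2 0 0 0; 0 0 -0.26 0 0 0; 0 0 -0.275 0 0 0; 0 0 -0.275 0 0 0'
```

```text
time: 12.6
eef_pos: [629.7, -288.1, 64.3]
ee_rot: [-179.8, -0.1, 102.6]
ft_force: [0.4, -0.0, 0.2]
opening: 0.7
gripper_force: 0.0
time: 13.22
eef_pos: [631.1, -289.1, 24.9]
ee_rot: [180.0, 0.0, 102.6]
ft_force: [1.0, -0.4, 0.0]
opening: 0.6
gripper_force: 0.0
```

```bash
python3 -m inch '0 0.05 -0.005 0 0 0; 0 0.093 -0.005 0 0 0; -0.02 0.14 -0.005 0 0 0; -0.034 0.187 -0.005 0 0 0'; python3 -m inch '-0.003 0.05 0 0 0 0; -0.006 0.1 0 0 0 0; 0.005 0.15 0 0 0 0; 0.018 0.2 0 0 0 0'
```

```text
time: 13.72
eef_pos: [626.6, -261.1, 24.6]
ee_rot: [179.9, 0.1, 102.6]
ft_force: [2.2, -2.2, -0.9]
opening: 0.2
gripper_force: 1.6
time: 14.22
eef_pos: [628.4, -230.5, 24.0]
ee_rot: [-180.0, -0.0, 102.6]
ft_force: [-0.4, -2.7, 2.5]
opening: 0.3
gripper_force: 1.2
```

It's in contact at about 2.5 N and the handle is turning. Continuing along the arc.

```bash
python3 -m inch '0.02 0.04 0 0 0 0; 0.042 0.074 0 0 0 0; 0.068 0.102 0 0 0 0; 0.093 0.129 0 0 0 0; 0.093 0.129 0 0 0 0'; python3 -m inch '0.015 0.003 0 0 0 0; 0.03 0.007 0 0 0 0; 0.03 0.007 0 0 0 0'
```

```text
time: 14.85
eef_pos: [643.1, -210.9, 24.0]
ee_rot: [180.0, -0.0, 102.6]
ft_force: [-1.2, -0.4, 1.4]
opening: 0.8
gripper_force: 0.5
time: 15.22
eef_pos: [643.9, -210.8, 23.5]
ee_rot: [-179.7, -0.1, 102.5]
ft_force: [-10.1, 0.5, 6.9]
opening: 1.0
gripper_force: 5.8
```

The force rose to 10 N right where the stop was predicted. Back off, lift and verify.

```bash
python3 -m inch '-0.06 -0.015 0 0 0 0; -0.12 -0.03 0 0 0 0; -0.12 -0.03 0.3 0 0 0; -0.1 -0.1 0.7 0 0 0; -0.08 -0.3 0.95 0 0 0'; python3 -m inch '0.05 -0.3 0.1 0 0 0; 0.1 -0.3 0.1 0 0 0; 0.1 -0.3 0.1 0 0 0; 0.1 -0.3 0.1 0 0 0'
python3 - <<'E'
from h import *
c=np.array([608,-84.5]);yaw=.2198;R=np.array([[np.cos(yaw),-np.sin(yaw)],[np.sin(yaw),np.cos(yaw)]])
T=tcp();w=arm.read_camera("wrist");im=w["image"];cv2.imwrite("pics/w7.png",im[...,::-1]);T=T@w["hand_eye"]
box2=lambda px,z:(R.T@(plane(ray(w,px,T),z)[:2]-c)).round(1)
for n,q in (("stemM",(30,-177)),("stemP",(30,-82)),("disc shut",(30,-130)),("plain end was",(-17,-74))):
    W=R@np.array(q)+c;print(n,proj(w,np.r_[W,70],T).round(1))
h=cv2.cvtColor(im,cv2.COLOR_RGB2HSV);m=((h[...,1]<40)&(h[...,2]>125)).astype(np.uint8)
n,_,st,ce=cv2.connectedComponentsWithStats(m)
for i in range(1,n):
    if 40<st[i,4]<4000: print(st[i].tolist(),ce[i].round(1),box2(ce[i],70))
ci=cv2.HoughCircles(cv2.GaussianBlur(cv2.cvtColor(im,cv2.COLOR_RGB2GRAY),(3,3),0),cv2.HOUGH_GRADIENT,1,20,param1=120,param2=14,minRadius=9,maxRadius=18)
for x,y,r in ci[0]: print("circle",x,y,r,box2((x,y),70))
s=arm.read_state();print(s["time"])
for n in ("side","scene"): cv2.imwrite(f"pics/{n}7.png",arm.read_camera(n)["image"][...,::-1])
E
```

```text
time: 15.85
eef_pos: [636.6, -254.2, 170.0]
ee_rot: [179.8, 0.0, 102.8]
ft_force: [0.6, -1.1, -0.5]
opening: 0.6
gripper_force: 0.0
time: 16.35
eef_pos: [649.9, -298.9, 180.8]
ee_rot: [-180.0, -0.1, 102.7]
ft_force: [0.4, 0.5, 0.3]
opening: 0.9
gripper_force: 0.0
stemM [291.3 140.5]
stemP [293.8  42.6]
disc shut [292.6  93.5]
plain end was [245.4  33.6]
[103, 0, 10, 40, 158] [107.9  18.9] [-151.5  -57.5]
[404, 0, 13, 7, 57] [410.3   2.4] [142.9 -41.9]
[335, 20, 7, 13, 50] [337.1  26.6] [ 71.7 -66.7]
[233, 28, 71, 25, 805] [264.3  39. ] [  1.3 -78.9]
[185, 43, 18, 154, 1251] [191.6 119.4] [ -72.8 -155.4]
[326, 42, 17, 155, 1285] [334.3 117.7] [  73.6 -153.5]
[279, 80, 28, 58, 969] [292.1 104.3] [  29.8 -140.6]
[285, 142, 12, 8, 59] [290.  146.8] [  28.8 -183.6]
[435, 149, 77, 100, 2632] [485.2 204.2] [ 257.8 -246.9]
[0, 192, 34, 33, 782] [ 14.2 207.5] [-289.4 -251.7]
[426, 275, 45, 31, 1009] [449.3 290.3] [ 235.6 -360.1]
[1, 357, 164, 27, 1575] [ 89.  373.9] [-241.4 -497.8]
[391, 360, 57, 21, 928] [419.6 370.2] [ 221.  -489.4]
[300, 380, 18, 4, 42] [308.5 381.8] [  65.5 -503.3]
circle 291.5 93.5 14.1 [  28.9 -130. ]
circle 305.5 137.5 11.3 [  44.7 -173.9]
circle 292.5 43.5 10.6 [ 28.7 -82.9]
16.4
```

Disc centre is at box (28.9, −130.0) and the stem x is ≈ 29, so the handle is square and shut. I'll compare the plain handle and the bystanders with the earlier pictures.

Run:
```python
from h import *
c=np.array([608,-84.5]);yaw=.2198;R=np.array([[np.cos(yaw),-np.sin(yaw)],[np.sin(yaw),np.cos(yaw)]])
w=arm.read_camera("wrist")
for im,T in ((cv2.imread("pics/w6.png"),np.load("T6.npy")),(cv2.imread("pics/w7.png"),tcp())):
    h=cv2.cvtColor(im,cv2.COLOR_BGR2HSV);m=((h[...,1]<40)&(h[...,2]>85)&(h[...,2]<255)).astype(np.uint8)
    m[:,:225]=0;m[:,310:]=0;m[75:]=0;m[:25]=0
    n,_,st,ce=cv2.connectedComponentsWithStats(m);i=1+np.argmax(st[1:,4])
    (cx,cy),sz,a=cv2.minAreaRect(np.argwhere(_==i)[:,::-1].astype(np.float32))
    P=plane(ray(w,(cx,cy),T@w["hand_eye"]),68);print(st[i],sz,a,(R.T@(P[:2]-c)).round(1))
for n in ("side","scene"):
    a=cv2.imread(f"pics/{n}0.png").astype(int);b=cv2.imread(f"pics/{n}7.png").astype(int)
    m=(np.abs(a-b).max(2)>40).astype(np.uint8);k,_,st,ce=cv2.connectedComponentsWithStats(m)
    print(n,[s.tolist() for s in st[1:] if s[4]>25])
```

```text
[ 225   25   73   41 1336] (76.15250396728516, 30.060199737548828) 10.124671936035156 [  2.6 -72.2]
[ 225   25   79   29 1028] (80.05123138427734, 20.214054107666016) 10.304847717285156 [  0.6 -78.2]
side [[39, 0, 22, 20, 144], [147, 0, 11, 7, 44], [90, 0, 336, 213, 27727], [163, 7, 12, 6, 49], [26, 32, 27, 11, 161], [395, 48, 15, 12, 43], [0, 53, 69, 141, 3355], [66, 67, 84, 149, 2943], [188, 83, 32, 17, 344], [47, 126, 32, 10, 114], [269, 165, 118, 105, 5188], [371, 170, 16, 6, 40], [388, 170, 15, 15, 116], [376, 178, 9, 8, 26], [389, 186, 11, 6, 38], [34, 214, 21, 13, 79], [31, 218, 18, 10, 58], [60, 220, 7, 9, 37], [0, 250, 17, 15, 90]]
scene [[98, 0, 95, 172, 5476], [216, 0, 22, 36, 419], [250, 0, 34, 43, 495], [241, 4, 7, 10, 26], [239, 24, 9, 15, 38], [229, 30, 39, 147, 1865], [284, 43, 4, 45, 117], [321, 110, 17, 4, 36], [328, 119, 106, 106, 2698], [318, 133, 51, 19, 255], [332, 153, 56, 19, 446], [314, 176, 41, 20, 304], [154, 180, 155, 45, 4449], [310, 185, 12, 6, 33], [320, 196, 18, 3, 32], [306, 223, 39, 17, 265]]
```

Run:
```python
import cv2
def t(n,nm,x0,y0,x1,y1):
    a=cv2.imread(f"pics/{n}0.png");b=cv2.imread(f"pics/{n}7.png")
    e=lambda i:cv2.Canny(i,60,150)
    r=cv2.matchTemplate(e(b)[y0-8:y1+8,x0-8:x1+8],e(a)[y0:y1,x0:x1],cv2.TM_CCOEFF_NORMED);_,v,_,l=cv2.minMaxLoc(r);print(n,nm,round(v,2),(l[0]-8,l[1]-8))
t("scene","birdhouse",376,152,444,236);t("scene","jar",218,230,246,266);t("scene","hammer",75,188,122,252);t("scene","glue",128,118,155,175)
t("side","birdhouse",165,50,236,118);t("side","screwdriver",224,238,286,292);t("side","sand",180,184,220,222);t("side","tape",150,106,178,134);t("side","jar",316,168,344,202)
```

```text
scene birdhouse 0.65 (0, 0)
scene jar 0.79 (0, 0)
scene hammer 0.87 (0, 0)
scene glue 0.09 (-5, 0)
side birdhouse 0.46 (0, 0)
side screwdriver 0.94 (0, 0)
side sand 0.89 (0, 0)
side tape 0.59 (0, 0)
side jar 0.45 (0, 0)
```

Everything matches its starting place. The glue is hidden in the scene view, but the side view shows no change there. Handing in.

```bash
python3 -c "
from cell import arm
print(arm.hand_in())"
```

```text
the job is handed in; nothing more can be done
None
```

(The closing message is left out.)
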